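# Unlock a lens rear cap whose bayonet may turn either way

## Robot

A 6-joint arm with a two-finger parallel gripper is mounted at the origin on the work surface. World frame = base frame: x ahead of the robot, y to its left, z up, the work surface at z = 0. Lengths are in m, angles in rad, forces in N, time in s.
With the tool pointing down it reaches from about 0.275 to 0.825 m from the base axis. Payload 4.9 kg.
Tool frame: the origin (TCP) lies at the very end of the fingers, on their centre line; the grasp point (between the pads) lies hold_point_z behind it (hold_point_z is the distance from the TCP to the grasp point, in m); z points along the fingers, y is the line along which they close (so a half turn about z gives the same grasp; the last joint's range is limited). The gripper opens to 85 mm and grips with 20 to 120 N. Pads are 22 mm wide; open, the fingers measure 114 mm over their backs; the gripper's body (76 mm by 85 mm) begins 54 mm behind the grasp point. The pads swing forward as they close: fully open they stand 13 mm farther back than shut.
Start: joints at [-1.254, 0.326, -0.193, 1.052, 0, 1.437], TCP at [0.24, -0.495, 0.231] pointing down, gripper open.
Joint ranges: [-2.65, 2.65], [-0.97, 1.79], [-1.3, 1.35], [-1.93, 2.1], [-1.47, 1.37], [-3.14, 3.14]. Speed limits (rad/s): [2.57, 2.57, 3.14, 3.14, 3.14, 3.14].

## Interface

Orientations are given as a unit quaternion [w, x, y, z].
In Python, from cell import * gives the robot as it stands.
- The arm moves only by the shell command python3 -m pendant 'ROWS' [FORCE]. ROWS is JSON, a list of rows, each a list of 5 numbers: the opening, from 0 (shut) to 1 (fully open), then the shift along the tool's x, y, z in cm, then the turn about the tool's z in units of 10 degrees (1.0 is 10 degrees). In form: [[grip, tx, ty, tz, yaw], ...]. A call has 1 to 12 rows; each row is the pose to reach, as a shift and turn from the pose commanded when the call began, along the tool's axes at that moment; what a row does not reach only later rows make up. A row lasts 1/8 s, in which the tool goes at most 62.5 mm and 10.7 degrees, less where a joint would pass 70% of its speed; a pose out of reach is approached as far as the arm can. A call with a gripper value outside its range is refused whole. The fingers move at their own pace and stop on an object; FORCE is the grip in N (left out, the last holds). Time passes only in rows, so rows that repeat a pose let the fingers close. It gives the time, the measured TCP pose, the force, the opening and the grip force at its end, in the units of the state.
- read_state(): the state, without advancing time (a new reading comes with each control period).
- camera(name): name is "side" or "top"; returns the picture (420x560x3 uint8, red, green, blue); there is no depth.
- calibration(name): a dict with "fx", "fy", "cx", "cy" (pixels), "world_to_cam" (4x4, takes a point from world to camera coordinates). Camera axes: x right, y up, looking along -z (the intrinsics and any distortion apply to the point x, -y, -z); pixel columns grow to the right and rows downward; lengths in m; the calibration is good to about 2 mm. A picture is of the moment at which its call begins. calibration takes no time and is no camera call.
- hand_in(): hands the job in; it is judged then, once.
The state is a dict: "time_s": time; "joint_pos": joint angles; "qd": joint speeds; "effort": joint torques, N m; "eef_pos": TCP position; "orientation": TCP orientation; "contact_force": force on the tool from outside, world axes, zero at the start; "ft_torque": the same for the moment, N m; "grip_width": finger opening in m; "gripper_force": force on a finger pad.
Only numpy, scipy, OpenCV 4.12 (cv2) and the standard library are available. Lean on these libraries where they do the work, as an engineer would, in place of code of your own. Each camera call takes 0.05 s, during which the arm holds its last target. There are 200 camera calls.

## Task

Two camera lenses stand rear end up in the maple tray. Take the rear cap off the slim lens so that the lens can go on the camera: its bayonet may be of either hand, so if the cap will not turn one way turn it the other, and lift it off only once it has been turned free, without wrenching it off. Finish while still holding the cap in the gripper, at rest, about a hand's width (10 cm) above its lens; leave the stout lens's cap on and everything else where it is.

Things in the scene. Friction and masses are not known exactly. Their poses are not given: they have to be found in the camera images.
- tray: fixed maple tray, origin on the shelf top midway between the lenses; place and yaw vary. Rear part 132 (x) x 262 mm (y), 60 mm high, with a firm grey insert (top at 55 mm) in which two lenses stand 120 mm apart along y; on its -x side a row of three open compartments, walls 22 mm high, reaching out to 130 mm from the origin.
- lens_slim: slim lens: dark cylinder 65 mm across, hardly wider than its cap, nose down, held fast by the insert (cannot move or turn); in either of the two places. Origin: centre of the rear flange face the cap sits on, 105 mm above the shelf; z up, x as the tray's. Under the cap a steel bayonet stands 13 mm above the flange, three tabs with 1.5 mm play over the cap's lugs.
- cap_slim: its rear cap: black plastic, 62 mm across, 24 mm high, ribbed rim, 30 g, loose. Origin: centre of its underside; at the start at the lens's origin, x along the lens's x. Turns easily about the vertical: one way (unseen, varies) it stops within 5 degrees; the other way it is free of the bayonet from 40 degrees, stops again at 74. Turned 55 to 60 degrees it lifts straight off.
- cap_slim_mark (a point): outer end of the white index mark on the slim lens's cap: a radial bar 12 mm long on its top, along the cap's +x, this point 20 mm from its axis and 25 mm above its underside; it shows how far the cap has turned
- lens_stout: the stout lens beside it: barrel 86 mm across, much wider than its cap, narrowing to 62 mm in the 16 mm below its flange; fixed, same height. Origin: centre of its rear flange face, 105 mm above the shelf top.
- cap_stout: rear cap of the stout lens, the same size and shape as the other cap; leave it on. Origin: centre of its underside.
- key: yellow plastic parcel locker key, 55 x 26 x 6 mm, in the middle compartment of the tray; leave it alone. Origin at its underside
- comb: chrome folding comb, folded, 96 x 18 x 10 mm, in the tray's +y compartment; leave it alone. Origin at its underside
- battery: grey camera battery, 48 x 36 x 16 mm, in the tray's -y compartment; leave it alone. Origin at its underside
- camera: black camera body, 60 x 125 mm, 98 mm high, standing at the back of the shelf; leave it alone. Origin at its underside
- trinket_box: round white ceramic trinket box with its lid on, 85 mm across, 64 mm high; leave it alone. Origin at its underside
- timer: grey plastic kitchen-type timer with a twist dial, 68 mm across, 39 mm high; leave it alone. Origin at its underside
Mind the look-alikes: they are no part of the job. Leave any blue or orange look-alike of the cap_stout alone.

How it is judged:
On the way:
1. the cap of the slim lens has been turned free (by more than about 30 degrees) while still down on its lens (angle between the x axis of cap_slim and the x axis of lens_slim, either way round above 0.52 rad and z of cap_slim in the frame of lens_slim below 0.005 m), for 0.05 s.
At the end, for the whole second after the job is handed in: the slim lens's cap is held still (under 30 mm/s) between the fingers (contact over 2 N), 60 to 160 mm above the flange it sat on and within 60 mm of the lens axis, touching neither lens nor the other cap; the stout lens's cap is still seated (within 5 mm) (z of cap_slim in the frame of lens_slim between 0.06 and 0.16 m and horizontal distance between cap_slim and lens_slim below 0.06 m and contact force between cap_slim and the fingers above 2 N and linear speed of cap_slim below 0.03 m/s and contact force between cap_slim and lens_slim below 0.2 N and contact force between cap_slim and cap_stout below 0.2 N and distance between cap_stout and lens_stout below 0.005 m); the arm keeps its last pose, push and grip.
It fails at once if the cap is wrenched off its bayonet unturned (z of cap_slim in the frame of lens_slim between 0.006 and 0.011 m and angle between the x axis of cap_slim and the x axis of lens_slim, either way round below 0.45 rad).
It fails at once if the stout lens's cap is taken off or shifted by more than 10 mm (distance of cap_stout from where it was at the start of the episode above 0.01 m).
It fails at once if the key, comb, battery, camera, trinket box or timer is moved by more than 30 mm (distance of any of key, comb, battery, camera, trinket_box, timer from where it was at the start of the episode above 0.03 m).
It also fails if it takes over 38 s, if anything falls off the work surface, if the arm or the gripper's body presses on something with over 40 N, if the wrist force passes 120 N, or if a joint passes its speed limit or range.

## Working session

There is one attempt and no reset: what is moved stays moved. The work goes in short steps, Python scripts to look and compute and a shell command to move; the robot and the scene stay as the last step left them, time stands still between calls to the robot, and variables do not carry over. Pictures are saved under pics/ and viewed, at most 10 in all, crops included, and the job is handed in when it is done.

```bash
mkdir -p pics; ls
python3 - <<'E'
from cell import *
import cv2
for n in ("side","top"):
    im=camera(n); cv2.imwrite(f"pics/{n}0.png",im[:,:,::-1]); c=calibration(n); print(n,c)
s=read_state(); print(s)
try: print(hold_point_z)
except Exception as e: print(e)
E
```

```text
pics
side {'fx': 527.8504309419136, 'fy': 527.8504309419136, 'cx': 282.69267200938305, 'cy': 212.21770328707132, 'world_to_cam': array([[ 0.99820034, -0.05792178,  0.01552872, -0.59736271],
       [ 0.03154561,  0.72741738,  0.68546979, -0.18478131],
       [-0.05099949, -0.68374632,  0.72793546, -1.12800631],
       [ 0.        ,  0.        ,  0.        ,  1.        ]])}
top {'fx': 511.37492623561826, 'fy': 511.37492623561826, 'cx': 278.08122590554996, 'cy': 216.22977747638097, 'world_to_cam': array([[-0.01370694, -0.99983704, -0.01174774,  0.17527917],
       [ 0.99640539, -0.01464026,  0.08343839, -0.6155368 ],
       [-0.08359678, -0.01056183,  0.99644369, -1.38406626],
       [ 0.        ,  0.        ,  0.        ,  1.        ]])}
{'time_s': 0.1, 'joint_pos': array([-1.25420666e+00,  3.26879024e-01, -1.93500494e-01,  1.05201851e+00,
        1.22249830e-06,  1.43660781e+00]), 'qd': array([ 0.00099568, -0.00252452,  0.00138941,  0.00030437, -0.00045208,
        0.00028225]), 'effort': array([ 1.25401588e-03, -4.44240117e+01,  2.63037515e+01,  7.90151185e-03,
       -1.39430490e-04,  7.59031195e-06]), 'eef_pos': array([ 0.23946356, -0.4945354 ,  0.2305688 ]), 'orientation': array([-7.97576612e-04,  9.74706912e-01,  2.23485557e-01, -7.23279932e-05]), 'contact_force': array([ 0.99997353, -0.37665658,  0.47584408]), 'ft_torque': array([ 0.0005884 , -0.08209311, -0.04697692]), 'gripper_force': 0.0, 'grip_width': 0.08536992525920614}
0.0187
```

View pics/top0.png

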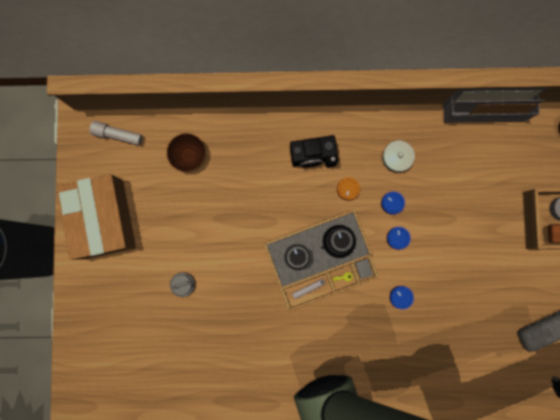

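View pics/side0.png

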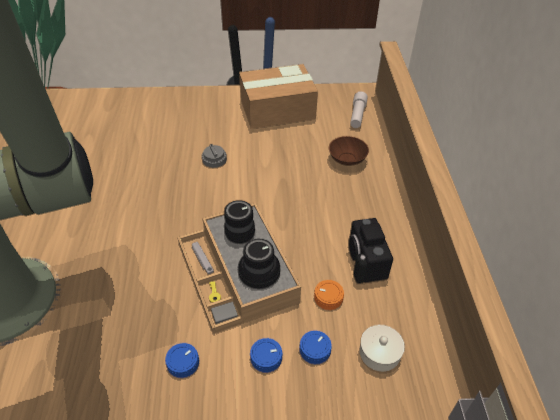

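Candidates for the slim lens's cap:
- Black cap at top (297,257) / side (239,212). Its barrel is hardly wider than the cap, so this is the slim one.
- Black cap at top (340,240) / side (259,250). Its barrel is wide, so this is the stout one.
- Look-alikes: orange cap at top (348,189), blue caps at (393,203), (399,238) and (402,297), and the timer at (181,284).

I choose the first and check it in a crop.

Run:
```python
import cv2,numpy as np
t=cv2.imread("pics/top0.png")[205:310,260:380]; s=cv2.imread("pics/side0.png")[190:290,200:300]
f=lambda a:cv2.resize(a,(400,400*a.shape[0]//a.shape[1]),interpolation=cv2.INTER_CUBIC)
a,b=f(t),f(s); h=max(len(a),len(b)); o=np.zeros((h,800,3),np.uint8); o[:len(a),:400]=a;o[:len(b),400:]=b
o=(255*(o/255.)**.5).astype(np.uint8); cv2.imwrite("pics/crop0.png",o)
```

```text
(no output)
```

View pics/crop0.png

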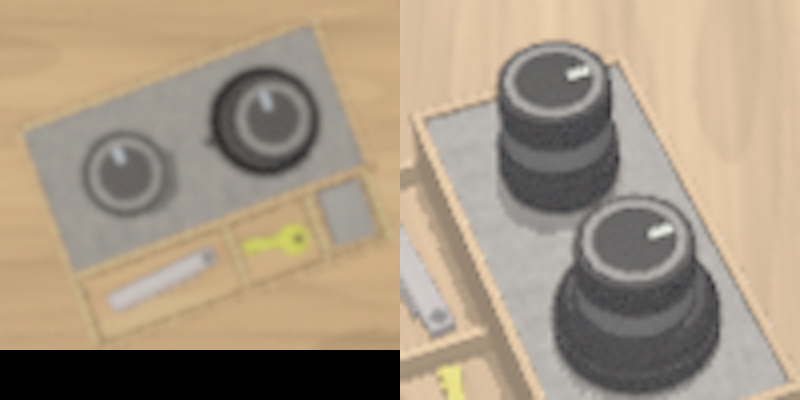

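The crop confirms it. The slim lens (barrel as wide as its cap) is at top (297,257) / side (239,210), with its white mark pointing up in the picture, roughly world +x. The stout one is at top (340,240). Next I triangulate the cap's top ring and mark.

```bash
cat > h.py <<'E'
import cv2,numpy as np
from cell import *
def P(n):
    c=calibration(n); K=np.array([[c['fx'],0,c['cx']],[0,c['fy'],c['cy']],[0,0,1]])
    return K@np.diag([1,-1,-1])@np.asarray(c['world_to_cam'])[:3]
def proj(n,X): u=P(n)@np.append(X,1); return u[:2]/u[2]
def tri(a,b):
    X=cv2.triangulatePoints(P("top"),P("side"),np.float64(a).reshape(2,1),np.float64(b).reshape(2,1)).ravel(); X=X[:3]/X[3]
    return X,np.linalg.norm(proj("top",X)-a)
def plane(n,uv,z):
    M=P(n); A=np.c_[M[:,0],M[:,1],M[:,2]*z+M[:,3]]; q=np.linalg.solve(A,[*uv,1]); return q[:2]/q[2]
def mark(im,c,r):
    g=im.astype(float).min(2); x0,y0=int(c[0]-r),int(c[1]-r); g=g[y0:y0+2*r,x0:x0+2*r]
    m=np.uint8(g>max(g.max()*.72,1)); n,l,s,ce=cv2.connectedComponentsWithStats(m); k=1+np.argmax(s[1:,4])
    w=np.where(l==k,g,0); yy,xx=np.mgrid[:g.shape[0],:g.shape[1]]
    return np.array([(w*xx).sum()/w.sum()+x0,(w*yy).sum()/w.sum()+y0]),s[k,4],g.max()
E
python3 - <<'E'
from h import *
T=cv2.imread("pics/top0.png");S=cv2.imread("pics/side0.png")
def ring(im,c,r):  # dark disc interior within lighter ring: ellipse of the ring pixels
    b=cv2.resize(im[c[1]-r:c[1]+r,c[0]-r:c[0]+r],None,fx=8,fy=8,interpolation=cv2.INTER_CUBIC); g=cv2.cvtColor(b,cv2.COLOR_BGR2GRAY)
    pts=[]
    for a in np.arange(0,360,5):
        d=np.array([np.cos(np.radians(a)),np.sin(np.radians(a))]); rr=np.arange(40,r*8-2)
        xy=(r*8+np.outer(rr,d)).astype(int); v=g[xy[:,1],xy[:,0]].astype(float)
        k=np.argmax(v[:R]); pts.append(xy[k])
    e=cv2.fitEllipse(np.float32(pts)); return (np.array(e[0])+.5)/8-.5+np.array(c)-r,np.array(e[1])/8
R=50
for nm,ct,cs in (("slim",(297,256),(239,210)),("stout",(340,240),(259,249))):
    a,ax=ring(T,ct,14);b,bx=ring(S,cs,16)
    X,e=tri(a,b);print(nm,a,ax,b,bx,X,e)
    ma=mark(T,(ct[0],ct[1]-3),7);mb=mark(S,(cs[0]+4,cs[1]-2),8);Y,e2=tri(ma[0],mb[0]);print(" mark",ma,mb,Y,e2, np.degrees(np.arctan2(*(Y-X)[1::-1])),np.linalg.norm((Y-X)[:2]))
    print(" plane .129",plane("top",a,.129),plane("side",b,.129))
# tray by insert: tray wood corner check
E
```

```text
slim [297.36192226 256.9855051 ] [17.58081245 18.9197464 ] [237.85016727 208.55876923] [19.50088501 20.82386398] [0.5055979  0.11801784 0.13249018] 0.3261662244076936
 mark (array([294.77750611, 250.40158924]), np.int32(16), np.float64(121.0)) (array([244.36438768, 207.63260706]), np.int32(8), np.float64(190.0)) [0.52091064 0.12413486 0.12845633] 0.26212840987104047 21.775345260714023 0.016489327341757076
 plane .129 [0.50478803 0.11788798] [0.50620718 0.12140153]
stout [341.43045235 240.3917551 ] [17.57468414 18.8020401 ] [258.03882408 249.19917107] [20.1771946  21.24723434] [0.54612236 0.00522945 0.12996485] 0.32547311383315264
 mark (array([338.96511628, 233.7002584 ]), np.int32(16), np.float64(112.0)) (array([264.99705189, 247.13443396]), np.int32(10), np.float64(193.0)) [0.56176853 0.01093765 0.1289024 ] 0.2700357688030463 20.043526507481893 0.01665491859091943
 plane .129 [0.54532929 0.00510097] [0.54689962 0.00606145]
```

```bash
cat >> h.py <<'E'
from scipy.spatial.transform import Rotation as Ro
def delta(X):
    s=read_state(); q=s['orientation']; R=Ro.from_quat([*q[1:],q[0]]).as_matrix()
    print("d cm",np.round(R.T@(np.array(X)-s['eef_pos'])*100,2),"xyaw",np.degrees(np.arctan2(R[1,0],R[0,0])).round(1),"pos",s['eef_pos'].round(4),"j",s['joint_pos'].round(2),"t",round(s['time_s'],2))
E
python3 -c "
from h import *
delta([.5055,.1185,.2])"
```

```text
d cm [ 50.65 -43.58   3.14] xyaw 25.8 pos [ 0.2395 -0.4945  0.2306] j [-1.25  0.33 -0.19  1.05  0.    1.44] t 0.1
```

```bash
python3 -m pendant '[[1,50.6,-43.6,1.5,-7],[1,50.6,-43.6,1.5,-7],[1,50.6,-43.6,1.5,-7],[1,50.6,-43.6,1.5,-7],[1,50.6,-43.6,1.5,-7],[1,50.6,-43.6,1.5,-7],[1,50.6,-43.6,1.5,-7],[1,50.6,-43.6,1.5,-7],[1,50.6,-43.6,1.5,-7],[1,50.6,-43.6,1.5,-7],[1,50.6,-43.6,1.5,-7],[1,50.6,-43.6,1.5,-7]]' 30; python3 -c "
from h import *
delta([.5055,.1185,.105])"
```

```text
time_s: 1.6
eef_pos: [0.5055, 0.1203, 0.2156]
orientation: [-0.0, 0.669, 0.744, -0.0]
contact_force: [0.7, -1.1, 0.4]
grip_width: 0.0856
gripper_force: 0.0
d cm [-0.18 -0.02 11.06] xyaw 96.1 pos [0.5055 0.1203 0.2156] j [ 0.09  0.28 -0.3   0.99  0.    1.56] t 1.6
```

```bash
python3 -m pendant '[[1,-0.2,0,5,0],[1,-0.2,0,9,0],[1,-0.2,0,10.8,0],[1,-0.2,0,10.8,0],[1,-0.2,0,10.8,0]]' 30
python3 - <<'E'
from h import *
delta([.5055,.1185,.105])
T=camera("top");S=camera("side")
f=lambda a:cv2.resize(a,(400,400),interpolation=cv2.INTER_CUBIC)
o=np.hstack([f(T[195:315,235:355]),f(S[150:270,180:300])])[:,:,::-1]
cv2.imwrite("pics/c1.png",(255*(o/255.)**.5).astype(np.uint8))
E
```

```text
time_s: 2.22
eef_pos: [0.5057, 0.1153, 0.1091]
orientation: [0.0, 0.671, 0.742, 0.0]
contact_force: [0.4, 0.6, 0.3]
grip_width: 0.0851
gripper_force: 0.0
d cm [0.32 0.01 0.41] xyaw 95.8 pos [0.5057 0.1153 0.1091] j [ 0.08  0.39 -0.45  0.74 -0.    1.55] t 2.23
```

View pics/c1.png

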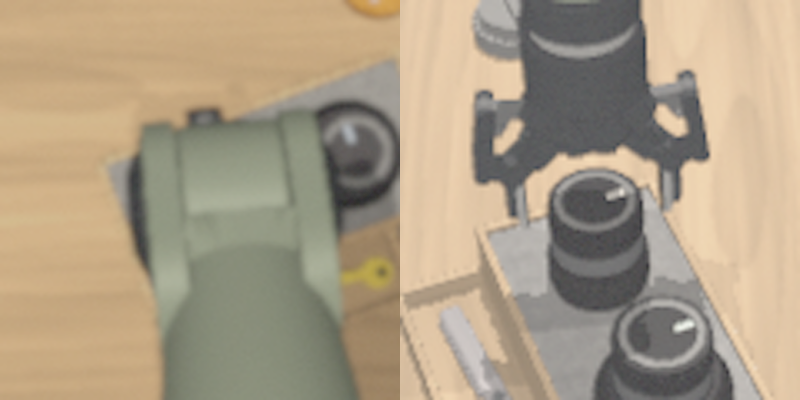

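```bash
python3 -m pendant '[[1,0.3,0,0.3,0],[1,0.3,0,0.3,0],[1,0.3,0,0.3,0]]' 30
python3 - <<'E'
from h import *
delta([.5055,.1185,.105])
p=read_state()['eef_pos']; y=np.array([np.cos(.105),np.sin(.105),0])
for z in (.106,.112,.119):
  print(z,[((proj("side",[*(p+s*y)[:2],z])-[180,150])/.3+[400,0]).round() for s in(.045,-.045)])
E
```

```text
time_s: 2.7
eef_pos: [0.505, 0.1189, 0.1054]
orientation: [0.0, 0.67, 0.742, 0.0]
contact_force: [0.3, 0.1, -0.8]
grip_width: 0.0853
gripper_force: 0.0
d cm [-0.05  0.04  0.04] xyaw 95.8 pos [0.505  0.1189 0.1054] j [ 0.09  0.39 -0.45  0.73 -0.    1.56] t 2.7
0.106 [array([661., 215.]), array([524., 230.])]
0.112 [array([660., 208.]), array([523., 223.])]
0.119 [array([660., 201.]), array([523., 216.])]
```

```bash
python3 -m pendant '[[1,0,0,-0.5,0],[1,0,0,-0.5,0],[0,0,0,-0.5,0],[0,0,0,-0.5,0],[0,0,0,-0.5,0],[0,0,0,-0.5,0],[0,0,0,-0.5,0],[0,0,0,-0.5,0]]' 30
python3 - <<'E'
from h import *
delta([.5055,.1185,.105])
S=camera("side")
o=cv2.resize(S[160:250,190:310],(800,600),interpolation=cv2.INTER_CUBIC)[:,:,::-1]
cv2.imwrite("pics/c2.png",(255*(o/255.)**.5).astype(np.uint8))
E
```

```text
time_s: 3.7
eef_pos: [0.5053, 0.1188, 0.1108]
orientation: [0.0, 0.67, 0.742, 0.0]
contact_force: [-1.8, -0.1, 5.3]
grip_width: 0.0616
gripper_force: 32.1
d cm [-0.04  0.02  0.58] xyaw 95.8 pos [0.5053 0.1188 0.1108] j [ 0.09  0.39 -0.44  0.74 -0.    1.56] t 3.7
```

View pics/c2.png

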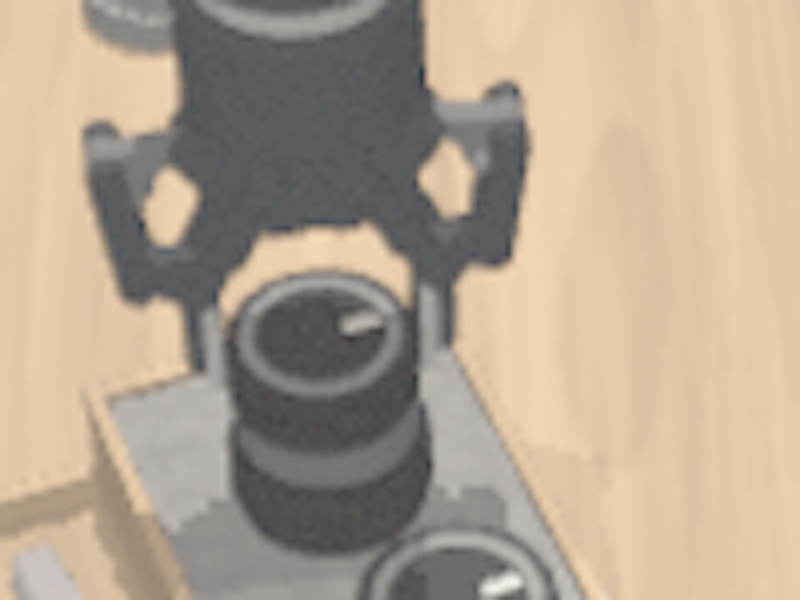

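Both pads are on the cap: the opening of 61.6 mm matches its 62 mm. The mark points to the right in the crop at (362,323) and hasn't moved. I'll try turning one way, in small steps.

```bash
python3 -m pendant '[[0,0,0,0,0.2],[0,0,0,0,0.4],[0,0,0,0,0.6],[0,0,0,0,0.8],[0,0,0,0,0.8]]' 30
python3 - <<'E'
from h import *
delta([.5055,.1185,.105]); s=read_state();print(s['ft_torque'],s['contact_force'])
m=mark(camera("side"),(243,208),9);print(m); q=plane("side",m[0],.13);print(np.degrees(np.arctan2(*(q-plane("side",(237.85,208.56),.13))[::-1])))
E
```

```text
time_s: 4.38
eef_pos: [0.5058, 0.1189, 0.1108]
orientation: [0.0, 0.721, 0.693, 0.001]
contact_force: [0.3, 0.4, 4.6]
grip_width: 0.0611
gripper_force: 32.1
d cm [-0.04 -0.03  0.58] xyaw 87.8 pos [0.5058 0.1189 0.1108] j [ 0.09  0.39 -0.44  0.74  0.    1.7 ] t 4.38
[ 0.01888998  0.06446545 -0.0865252 ] [0.31470542 0.40574273 4.6474064 ]
(array([244.20332381, 200.22046222]), np.int32(35), np.float64(123.0))
60.64948154872954
```

```bash
python3 -m pendant '[[0,0,0,0,0.3],[0,0,0,0,0.6],[0,0,0,0,0.9],[0,0,0,0,1.2],[0,0,0,0,1.2]]' 30
python3 - <<'E'
from h import *
delta([.5055,.1185,.105]); s=read_state();print(s['ft_torque'],s['contact_force'])
S=camera("side")
o=cv2.resize(S[160:250,190:310],(800,600),interpolation=cv2.INTER_CUBIC)[:,:,::-1]
cv2.imwrite("pics/c3.png",(255*(o/255.)**.5).astype(np.uint8))
E
```

```text
time_s: 5.05
eef_pos: [0.5059, 0.1189, 0.1109]
orientation: [0.0, 0.789, 0.614, 0.001]
contact_force: [0.7, 1.1, 5.3]
grip_width: 0.061
gripper_force: 32.1
d cm [-0.05 -0.03  0.58] xyaw 75.8 pos [0.5059 0.1189 0.1109] j [ 0.09  0.39 -0.44  0.74  0.    1.91] t 5.05
[ 0.02936877 -0.08373023 -0.1121689 ] [0.66705098 1.14625386 5.31389829]
```

View pics/c3.png

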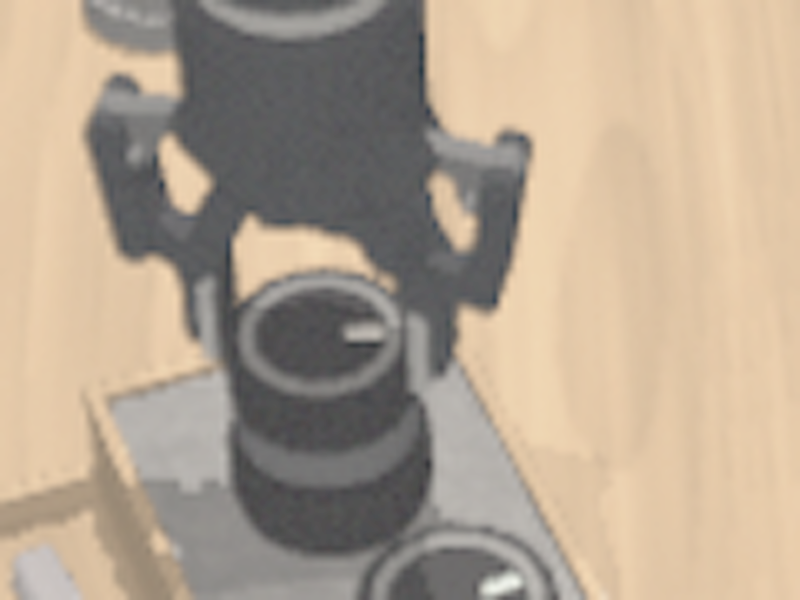

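The mark has moved from (362,323) to (367,332), about the cap centre (322,334). I'll work out the angle it has turned.

Run:
```python
from h import *
q=lambda u,v:plane("side",(190+u*.15-.43,160+v*.15-.43),.13)
for c in((322,334),(321,333)):
  for m in((362,323),(367,332)):
    d=q(*m)-q(*c);print(c,m,np.degrees(np.arctan2(d[1],d[0])).round(1),np.linalg.norm(d).round(4))
```

```text
(322, 334) (362, 323) 18.7 0.0137
(322, 334) (367, 332) 1.0 0.0145
(321, 333) (362, 323) 16.4 0.0138
(321, 333) (367, 332) -0.8 0.0149
```

The mark has turned about 17.5 degrees with the tool's 20, so this is the free direction. I'll go on to about 57 degrees.

```bash
python3 -m pendant '[[0,0,0,0,0.4],[0,0,0,0,0.8],[0,0,0,0,1.2],[0,0,0,0,1.6],[0,0,0,0,2.0],[0,0,0,0,2.4],[0,0,0,0,2.8],[0,0,0,0,3.2],[0,0,0,0,3.6],[0,0,0,0,3.8],[0,0,0,0,3.8]]' 30
python3 - <<'E'
from h import *
delta([.5055,.1185,.105]); s=read_state();print(s['ft_torque'],s['contact_force'])
S=camera("side")
o=cv2.resize(S[160:250,190:310],(800,600),interpolation=cv2.INTER_CUBIC)[:,:,::-1]
cv2.imwrite("pics/c4.png",(255*(o/255.)**.5).astype(np.uint8))
E
```

```text
time_s: 6.48
eef_pos: [0.5058, 0.1189, 0.1108]
orientation: [0.0, 0.946, 0.324, 0.001]
contact_force: [0.4, 0.6, 5.3]
grip_width: 0.0612
gripper_force: 32.1
d cm [-0.05  0.01  0.58] xyaw 37.8 pos [0.5058 0.1189 0.1108] j [ 0.09  0.39 -0.44  0.74 -0.    2.57] t 6.47
[-0.03375586 -0.0719455  -0.06641231] [0.40449743 0.59676605 5.3258215 ]
```

View pics/c4.png

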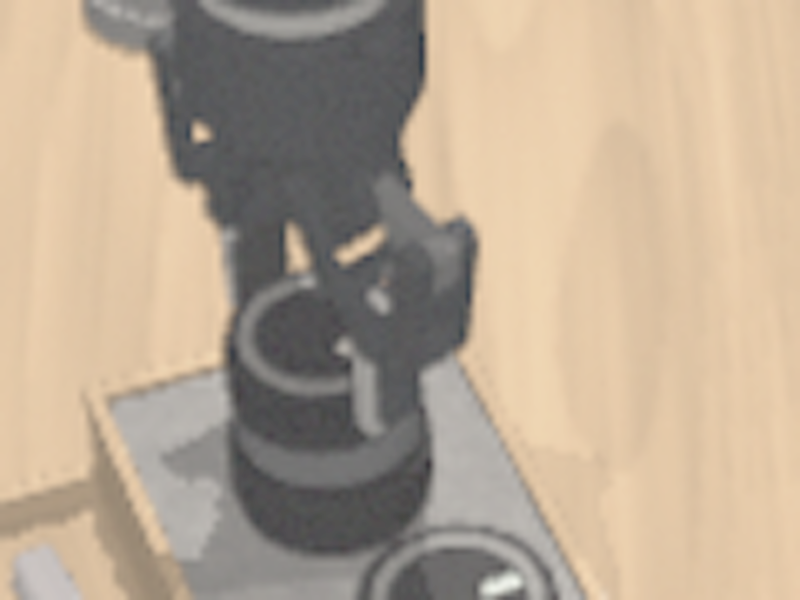

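The mark's inner end shows at (343,347), which fits a turn of about 58 degrees. The torque stayed under 0.1 N m, so the cap didn't slip. I'll start a slow lift and watch the force.

```bash
python3 -m pendant '[[0,0,0,-0.2,0],[0,0,0,-0.4,0],[0,0,0,-0.4,0]]' 35; python3 -m pendant '[[0,0,0,-0.6,0],[0,0,0,-1.2,0],[0,0,0,-1.8,0],[0,0,0,-2.4,0]]' 35
```

```text
time_s: 6.9
eef_pos: [0.5052, 0.1187, 0.1142]
orientation: [0.0, 0.946, 0.324, 0.0]
contact_force: [2.2, 0.3, -0.3]
grip_width: 0.0607
gripper_force: 38.5
time_s: 7.4
eef_pos: [0.5047, 0.119, 0.1388]
orientation: [-0.0, 0.946, 0.324, -0.0]
contact_force: [-0.1, 0.1, 0.3]
grip_width: 0.0609
gripper_force: 39.5
```

It came free with no resistance, so I'll raise it to about 10 cm.

```bash
python3 -m pendant '[[0,0,0,-1.5,0],[0,0,0,-3,0],[0,0,0,-4.5,0],[0,0,0,-6,0],[0,0,0,-7.2,0],[0,0,0,-7.2,0],[0,0,0,-7.2,0],[0,0,0,-7.2,0],[0,0,0,-7.2,0]]' 35
python3 - <<'E'
from h import *
S=camera("side")
o=cv2.resize(S[110:290,170:410],(800,600),interpolation=cv2.INTER_CUBIC)[:,:,::-1]
cv2.imwrite("pics/c5.png",(255*(o/255.)**.5).astype(np.uint8))
E
```

```text
time_s: 8.52
eef_pos: [0.5047, 0.1188, 0.2098]
orientation: [-0.0, 0.946, 0.324, -0.0]
contact_force: [0.3, 1.3, -0.1]
grip_width: 0.061
gripper_force: 39.5
```

View pics/c5.png

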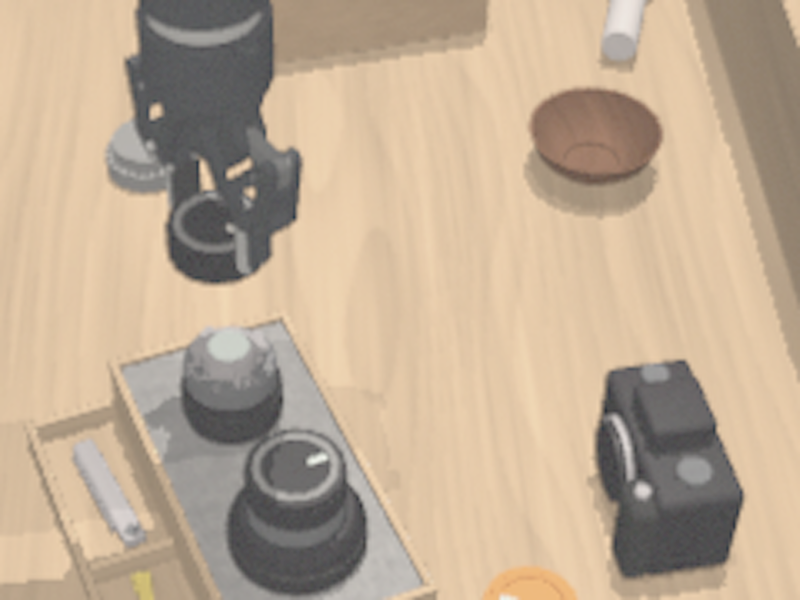

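The cap is held in the fingers at (218,235), above the bare steel bayonet at (230,360). The stout lens's cap is still seated at (295,465).

```bash
python3 -c "
from cell import *
print(hand_in())"
```

```text
the job is handed in; nothing more can be done
None
```

The slim lens's cap was turned about 58° until free, lifted off without resistance, and is held still about 10 cm above its lens with the stout lens's cap still on; the job was handed in at about 8.6 s, with no verdict returned.

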